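# Hang the driver rack on the index rail and lock it with its pin

### The arm

A 6-joint arm with a two-finger parallel gripper is mounted at the origin on a cart in front of the work surface, level with it; the furniture and walls round the work are solid. World frame = base frame: x ahead of the robot, y to its left, z up, the work surface at z = 0. Lengths are in mm, angles in rad, forces in N, time in s.
With the tool pointing down it reaches from about 350 to 775 mm from the base axis. Payload 7.3 kg.
Tool frame: the origin (TCP) lies on the centre line of the jaws, within the pads' length; the fingertips stand finger_overhang ahead of it and the grasp point (between the pads) lies 8 mm behind it (finger_overhang is the distance from the TCP to the fingertips, in mm); z points along the fingers, y is the line along which they close (so a half turn about z gives the same grasp; the last joint's range is limited). The gripper opens to 92 mm and grips with 3 to 60 N. Pads are 19 mm wide; open, the fingers measure 130 mm over their backs; the gripper's body (75 mm by 190 mm) begins 47 mm behind the grasp point.
Start: joints at [-1.274, 0.342, 1.524, -0, 1.275, -0.146], TCP at [224.971, -474.375, 237.741] pointing down, gripper open.
Joint ranges: [-2.53, 2.53], [-0.77, 2.02], [0.04, 2.7], [-1, 4.14], [0.28, 2.66], [-3.11, 3.11]. Speed limits (rad/s): [2.57, 2.57, 3.14, 3.14, 3.14, 3.14].

### API

Orientations are given as [roll, pitch, yaw] about the fixed x, y, z axes, in that order (R = Rz(yaw) Ry(pitch) Rx(roll)).
In Python, from plant import get_obs, capture, close_job, finger_overhang gives the robot as it stands.
- The arm moves only by the shell command python3 -m inch 'ROWS'. ROWS is JSON, one flat list of numbers, 7 for each row, row after row: the turn, a rotation vector about the tool's x, y, z scaled (see below), then the shift along the tool's x, y, z scaled (see below), then the closure, from -1 (fully open) to 1 (shut). In form: [ax, ay, az, tx, ty, tz, gripper, ax, ay, az, tx, ty, tz, gripper, ...]. A call has 1 to 10 rows; each row shifts and turns the commanded pose from where the row before left it, along the tool's axes as they then stand; what a row does not reach is not made up. The controller multiplies each number of a shift by 0.8 m and each number of a turn by 1.5 rad. A row lasts 1/12 s, in which the tool goes at most 41.7 mm and 7.16 degrees, less where a joint would pass 70% of its speed; a pose out of reach is approached as far as the arm can. A call with a number of a shift or a turn outside -1 to 1 is refused whole. A call with a gripper value outside its range is refused whole. The fingers move at their own pace and stop on an object; the grip force is fixed at half the most. Time passes only in rows, so rows that do not move let the fingers close. It gives the time, the measured TCP pose, the force, the opening and the grip force at its end, in the units of the state.
- get_obs(): the state, without advancing time (a new reading comes with each control period).
- capture(name): name is "scene" or "top" or "wrist"; returns a dict with "image" (480x640x3 uint8, red, green, blue), "mtx" (3x3 intrinsics, pixels), "distortion" ([k1, k2, p1, p2, k3] as OpenCV has them; the pictures are not rectified), "pose" (4x4, takes a point from camera to world coordinates). Camera axes: x right, y up, looking along -z (the intrinsics and any distortion apply to the point x, -y, -z); pixel columns grow to the right and rows downward; lengths in mm; the calibration is good to about 2 mm. A picture is of the moment at which its call begins. There is no depth.
- close_job(): hands the job in; it is judged then, once.
The state is a dict: "time": time; "joint_positions": joint angles; "dq": joint speeds; "tau": joint torques, N m; "tool_pos": TCP position; "tcp_rot": TCP orientation; "contact_force": force on the tool from outside, world axes, zero at the start; "moment": the same for the moment, N m; "grip_width": finger opening in mm; "finger_force": force on a finger pad.
Only numpy, scipy, OpenCV 4.12 (cv2) and the standard library are available. Lean on these libraries where they do the work, as an engineer would, in place of code of your own. Each camera call takes 0.05 s, during which the arm holds its last target. There are 200 camera calls.

### The job

Hang the small driver rack on the flat bar of the rail stand: saddle over the bar between the two posts, fully down, its shelf on your side. Then lock it with the loose quick-release pin: push the pin through the rack's front plate, any one of the bar's index holes and the rack's rear plate until its collar is home against the front plate, and let go; the rack hides the bar's holes, so press the pin in lightly and slide the rack along the bar until you feel a hole. Leave the amber driver, the battery and the little bottle where they are.

Things in the scene. Friction and masses are not known exactly. Their poses are not given: they have to be found in the camera images.
- stand: Rail stand, fixed and rigid: dark base plate 90 x 280 x 11 mm, two round posts with aluminium clamp heads (22 x 22 mm, centred at y = -121 and +121 mm, tops 173 mm up) that hold a level flat bar. Origin on the bench below the middle between the posts; x square to the bar, from the robot's side to the far side; y along the bar; z up.
- bar_mid (a point): Midway between the posts, mid height and mid thickness of the bar, 150 mm up; axes as the stand's. Bar: 8 mm thick (x), 30 mm tall (top 15 mm above this point), 300 mm long; across it go 7 round index holes, 12.5 mm wide, at mid height, 25 mm apart. It was clamped where it happened to be: its middle hole is up to 12.5 mm from here along y, to be seen or felt.
- rack: Driver rack, grey metal, about 0.26 kg, loose, stands on its plates. Origin on its underside below mid slot; x from shelf side to rear, y along the slot, z up. Inverted-U saddle 70 mm wide; slot 11 mm wide (x -5.5 to 5.5 mm), 5 mm plates either side: up to z = 71 mm, the rear one flared outwards over its lowest 10 mm as a lead-in. Shelf at the foot, x -40 to -10 mm, 5 mm thick.
- rack_roof (a point): Middle of the slot's roof, 65 mm above the rack's underside; axes as the rack's. It rests on the bar's top edge when the rack is fully down; the pin holes are then level with the bar's holes.
- rack_hole (a point): Centre of the pin hole on the outer face of the rack's front plate (10.5 mm before mid slot, 50 mm above the underside); axes as the rack's. The rear plate has the same hole behind it, outer face 21 mm farther along x. Both 12.5 mm wide. The pin goes in along x.
- rack_lug (a point): Top centre of the rack's lifting lug, a block 12 mm thick (x), 44 mm wide (y) and 28 mm tall that stands on the saddle, 99 mm above the rack's underside. The place to grip the rack.
- pin: Quick-release pin, about 80 g, loose, lying with its axis level 13 mm above the bench. Steel shank 10.5 mm thick, 44 mm long, the last 12 mm a tapered nose; round collar 23 mm wide, 4 mm thick; black handle 44 mm long. Origin on the axis at the collar's front face, which comes to rest on the rack's front plate; x along the axis to the nose, z up.
- pin_nose (a point): Tip of the pin's tapered nose, 4 mm wide, 44 mm ahead of the collar's front face.
- pin_grip (a point): Middle of the pin's handle, on the axis, 26 mm behind the collar's front face; axes as the pin's. The handle is 44 mm long (x), 16 mm wide (y) and 26 mm tall (z). The place to grip the pin.
- amber_driver: Bystander: small driver with amber handle lying on the bench, 137 x 19 x 19 mm; origin on its underside near the middle.
- block_battery: Bystander: 9 V block battery lying on the bench, 50 x 27 x 18 mm; origin mid underside.
- glue_bottle: Bystander: small bottle with a needle cap standing on the bench, 18 x 28 x 94 mm; origin mid underside.
There are look-alikes about, which are no part of the job. Leave any green or yellow look-alike of the pin alone.

How it is judged:
By the outcome, as a careful person would: the job done as asked, in the order asked, and still so for the second after the job is handed in, with the robot touching nothing.
It also fails if it takes over 70 s, if anything falls off the work surface, if the arm or the gripper's body presses on something with over 40 N, if the wrist force passes 120 N, or if a joint passes its speed limit or range.

## Working session

There is one attempt and no reset: what is moved stays moved. The work goes in short steps, Python scripts to look and compute and a shell command to move; the robot and the scene stay as the last step left them, time stands still between calls to the robot, and variables do not carry over. Pictures are saved under pics/ and viewed, at most 10 in all, crops included, and the job is handed in when it is done.

```bash
mkdir -p pics; ls
python3 - <<'E'
from plant import *
import cv2
print(finger_overhang); o=get_obs(); print(o)
for n in("scene","top"):
    c=capture(n); cv2.imwrite(f"pics/{n}0.png",c["image"][:,:,::-1]); print(n,c["mtx"],c["distortion"],c["pose"])
E
```

```text
pics
11.0
{'time': 0.0, 'joint_positions': array([-1.27398520e+00,  3.42771059e-01,  1.52500428e+00, -6.91439894e-07,
        1.27540065e+00, -1.45974041e-01]), 'dq': array([-0.00020786, -0.00031697, -0.0009817 , -0.00216665, -0.00020662,
       -0.00123032]), 'tau': array([-4.21807817e-05, -4.31248999e+01, -2.44220692e+01,  7.18009262e-02,
        5.58930205e-02, -1.33178100e-04]), 'tool_pos': array([ 224.85875645, -473.9826754 ,  237.02431113]), 'tcp_rot': array([-3.14002607e+00, -2.29650687e-04,  4.42785193e-01]), 'contact_force': array([ 0.28326862, -0.251973  , -0.51540816]), 'moment': array([0.04211148, 0.05038082, 0.0013796 ]), 'finger_force': 0.0, 'grip_width': 91.894241474941}
scene [[554.94939546   0.         314.61292906]
 [  0.         554.94939546 252.69325691]
 [  0.           0.           1.        ]] [0.02145979 0.         0.         0.         0.        ] [[-7.08661830e-01  5.27039158e-01 -4.69071568e-01 -1.50396683e+02]
 [-7.05515104e-01 -5.35789622e-01  4.63872740e-01  4.34262874e+02]
 [-6.84458019e-03  6.59665981e-01  7.51527741e-01  1.17086588e+03]
 [ 0.00000000e+00  0.00000000e+00  0.00000000e+00  1.00000000e+00]]
top [[495.00949435   0.         312.99084798]
 [  0.         495.00949435 243.70170329]
 [  0.           0.           1.        ]] [0.01152166 0.         0.         0.         0.        ] [[-2.10914198e-02  9.87930814e-01 -1.53453118e-01  3.21280935e+02]
 [-9.99774987e-01 -2.04938030e-02  5.47538208e-03 -2.21423608e+02]
 [ 2.26446071e-03  1.53534072e-01  9.88140760e-01  1.38145618e+03]
 [ 0.00000000e+00  0.00000000e+00  0.00000000e+00  1.00000000e+00]]
```

View pics/scene0.png

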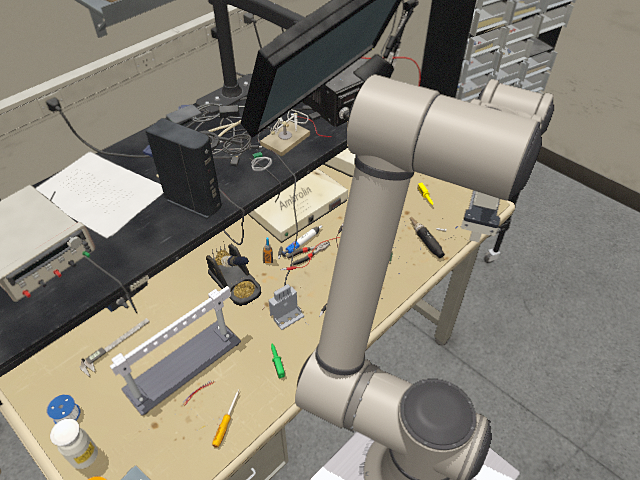

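View pics/top0.png

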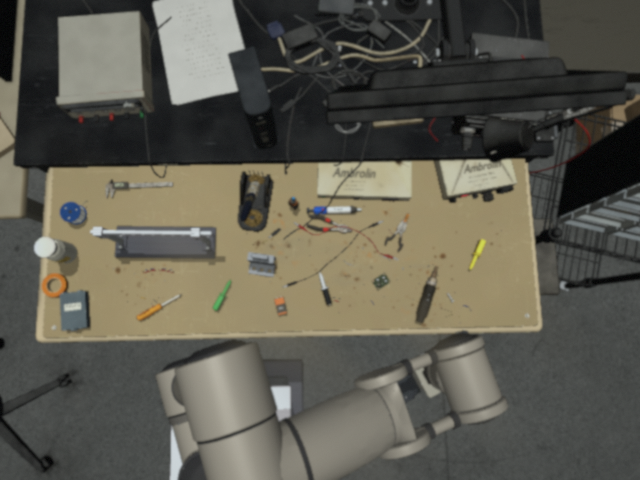

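Scene view: stand at (180,350), rack at (285,307), green look-alike (278,362), yellow (427,194). The top view shows candidates for the pin: (325,290) black handle with a light shank, (222,296) green, (478,254) yellow and (428,295), a long dark tool. Of these, (325,290) fits best; I'll confirm it in a crop.

```bash
cat > h.py <<'E'
import numpy as np, cv2
from plant import *
from scipy.spatial.transform import Rotation as R
def ray(c,uv):
    p=cv2.undistortPoints(np.array([[uv]],float),c["mtx"],np.array(c["distortion"]))[0,0]
    P=np.array(c["pose"]); return P[:3,3],P[:3,:3]@np.array([p[0],-p[1],-1])
def at(c,uv,z):
    o,d=ray(c,uv); return (o+d*(z-o[2])/d[2]).round(1)
def proj(c,X):
    P=np.array(c["pose"]); q=(np.atleast_2d(X)-P[:3,3])@P[:3,:3]; q=q*[1,-1,-1]
    return cv2.projectPoints(q,np.zeros(3),np.zeros(3),c["mtx"],np.array(c["distortion"]))[0][:,0]
def crop(c,n,u0,v0,u1,v1,k):
    cv2.imwrite(f"pics/{n}.png",cv2.resize(c["image"][v0:v1,u0:u1,::-1],None,fx=k,fy=k,interpolation=cv2.INTER_CUBIC))
E
python3 - <<'E'
from h import *
c=capture("top"); crop(c,"topc",80,215,350,325,2.9)
for n,uv,z in[("pin",(325,290),13),("pin ends a",(322,275),13),("b",(328,304),13),("rack",(262,265),0),("barL",(95,231),165),("barR",(212,232),165),("clampL",(110,231),173),("clampR",(205,231),173)]: print(n,at(c,uv,z))
E
```

```text
pin [ 403.9 -259.4   13. ]
pin ends a [ 445.5 -252.1   13. ]
b [ 365.4 -266.7   13. ]
rack [478.3 -84.8   0. ]
barL [553.4 313.6 165. ]
barR [544.9  23.  165. ]
clampL [551.1 273.2 173. ]
clampR [546.3  38.7 173. ]
```

View pics/topc.png

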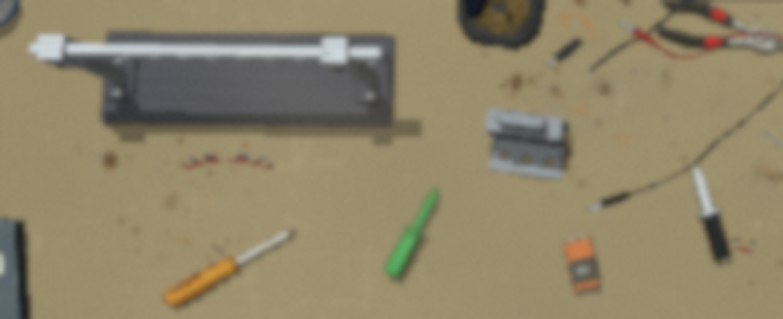

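Crop: amber driver, green look-alike, rack (lug far side, shelf near side), and orange and black battery. The black-and-white pin candidate is at crop (710,215). I'll take a close look with the wrist camera.

```bash
python3 -m inch '[0,0,0,0.035,-0.0228,-0.0079,-1,0,0,0,0.035,-0.0228,-0.0079,-1,0,0,0,0.035,-0.0228,-0.0079,-1,0,0,0,0.035,-0.0228,-0.0079,-1,0,0,0,0.035,-0.0228,-0.0079,-1,0,0,0,0.035,-0.0228,-0.0079,-1,0,0,0,0.035,-0.0228,-0.0079,-1,0,0,0,0.035,-0.0228,-0.0079,-1,0,0,0,0.035,-0.0228,-0.0079,-1,0,0,0,0.035,-0.0228,-0.0079,-1]'
python3 - <<'E'
from h import *
c=capture("wrist"); cv2.imwrite("pics/w1.png",c["image"][:,:,::-1]); print(c["mtx"],c["pose"]); print(get_obs()["tool_pos"])
print(proj(c,[[404,-259,13],[478,-85,50]]))
c=capture("scene"); crop(c,"bar",100,270,250,420,4)
import pickle
E
```

```text
time: 0.98
tool_pos: [400.2, -188.0, 301.2]
tcp_rot: [3.142, 0.0, 0.443]
contact_force: [1.1, -0.3, -0.7]
grip_width: 91.8
finger_force: 0.0
[[359.81179137   0.         316.33402179]
 [  0.         359.81179137 242.76600811]
 [  0.           0.           1.        ]] [[ 4.28942385e-01  8.73293292e-01  2.31013543e-01  4.61889147e+02]
 [-9.03330869e-01  4.14301511e-01  1.11119751e-01 -1.59267719e+02]
 [ 1.33087368e-03 -2.56345635e-01  9.66584266e-01  4.49222614e+02]
 [ 0.00000000e+00  0.00000000e+00  0.00000000e+00  1.00000000e+00]]
[ 402.87842565 -183.84583548  302.41967873]
[[368.47437591 226.68339031]
 [258.16269966 101.74045803]]
```

View pics/w1.png

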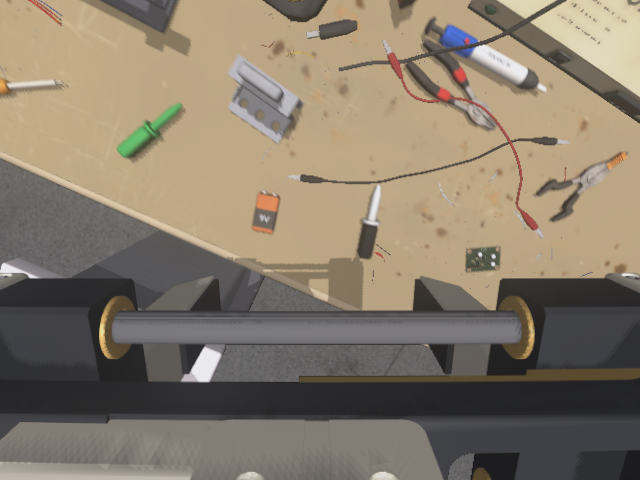

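View pics/bar.png

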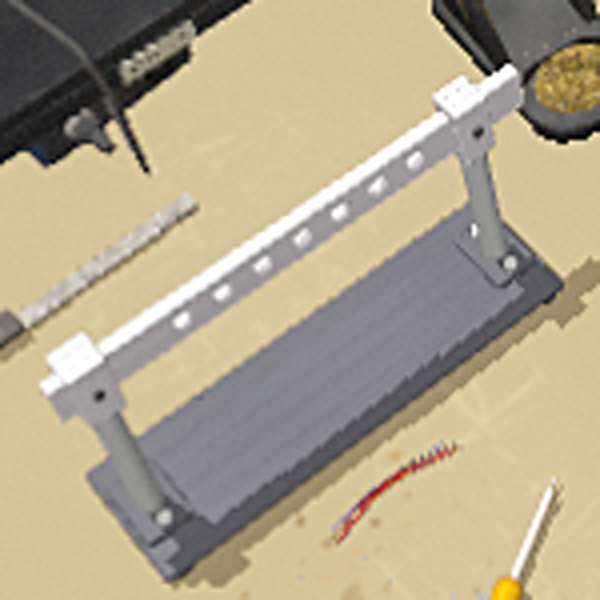

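Wrist view: rack at (265,100), battery (265,212), green look-alike (150,130), pin candidate (370,222). In the bar crop I can see 7 index holes, from (182,321) to (416,161), and clamp heads at (75,357) and (458,97).

Run:
```python
from h import *
from scipy.optimize import least_squares
c=capture("scene"); t=capture("top"); w=capture("wrist")
f=lambda a,b,k,p:(a+(p[0]+.5)/k-.5,b+(p[1]+.5)/k-.5)
S=lambda *p:f(100,270,4,p); T=lambda *p:f(80,215,2.9,p)
for p in((75,354),(458,97)): print("clamp scene",at(c,S(*p),173))
for p in((48,47),(335,50)): print("clamp top",at(t,T(*p),173))
h=[(182,321),(222,293),(263,266),(302,239),(340,213),(378,187),(416,161)]
for p in h:
    o,d=ray(c,S(*p)); print("hole z146", at(c,S(*p),148))
# rack lug in wrist & top
for n,uv,z in[("lug end a",(240,63),99),("lug end b",(281,97),99),("shelf a",(234,107),5),("shelf b",(276,138),5),("pin tail",(365,257),13),("pin tip",(377,187),13),("join",(371,222),13)]: print(n,at(w,uv,z))
for n,p,z in[("lug a",(500,121),99),("lug b",(552,131),99)]: print(n,at(t,T(*p),z))
a=w["image"][20:280,220:420,::-1]; cv2.imwrite("pics/cw.png",cv2.resize(a[:, :],None,fx=3,fy=2.3,interpolation=cv2.INTER_CUBIC)[:598])
```

```text
clamp scene [556.3 304.3 173. ]
clamp scene [546.6  64.1 173. ]
clamp top [552.1 307.1 173. ]
clamp top [544.5  63.  173. ]
hole z146 [551.  250.4 148. ]
hole z146 [550.4 225.6 148. ]
hole z146 [548.9 200.3 148. ]
hole z146 [548.1 175.2 148. ]
hole z146 [547.2 150.4 148. ]
hole z146 [546.3 125.2 148. ]
hole z146 [545.3  99.4 148. ]
lug end a [498.5 -67.5  99. ]
lug end b [ 488.1 -112.4   99. ]
shelf a [461.8 -54.6   5. ]
shelf b [ 450.9 -112.9    5. ]
pin tail [ 367.1 -274.4   13. ]
pin tip [ 451.7 -246.7   13. ]
join [ 410.5 -260.2   13. ]
lug a [490.2 -68.9  99. ]
lug b [ 480.2 -115.6   99. ]
```

View pics/cw.png

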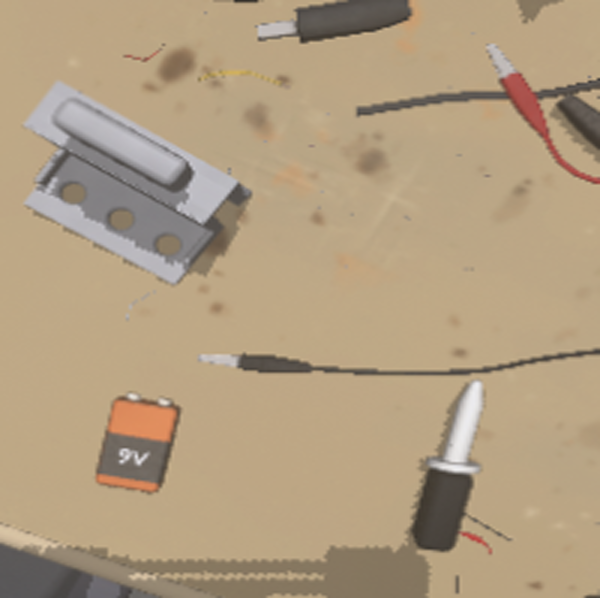

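The crop confirms it: the object at wrist (370,222) has a black handle, round collar and tapered steel nose, so it is the pin. The rack's lug and shelf are clear too. Next I go above the rack: 8 turn rows, then the shift.

```bash
cat >> h.py <<'E'
def go(X,rpy=None,cur=None):
    """units/total tool-frame shift to X (using rotation rpy if it will be turned first) and turn"""
    o=get_obs(); r0=R.from_euler('xyz',o["tcp_rot"]); r=R.from_euler('xyz',rpy) if rpy is not None else r0
    print("turn units",((r0.inv()*r).as_rotvec()/1.5).round(4),"then shift units",(r.inv().apply(np.array(X)-o["tool_pos"])/800).round(4))
E
python3 -c "
from h import *
go([490,-91,200],[np.pi,0,1.343])"
python3 -m inch '[0,0,-0.075,0,0,0,-1,0,0,-0.075,0,0,0,-1,0,0,-0.075,0,0,0,-1,0,0,-0.075,0,0,0,-1,0,0,-0.075,0,0,0,-1,0,0,-0.075,0,0,0,-1,0,0,-0.075,0,0,0,-1,0,0,-0.075,0,0,0,-1]'
python3 -c "
from h import *
go([490,-91,200])"
```

```text
turn units [-3.000e-04  4.000e-04 -5.997e-01] then shift units [0.1459 0.0823 0.1258]
time: 1.9
tool_pos: [398.9, -191.0, 300.4]
tcp_rot: [-3.14, 0.0, 1.346]
contact_force: [0.5, 0.7, -0.8]
grip_width: 91.7
finger_force: 0.0
turn units [0. 0. 0.] then shift units [0.1473 0.0833 0.1254]
```

```bash
python3 -m inch '[0,0,0,0.0246,0.0139,0.0209,-1,0,0,0,0.0246,0.0139,0.0209,-1,0,0,0,0.0246,0.0139,0.0209,-1,0,0,0,0.0246,0.0139,0.0209,-1,0,0,0,0.0246,0.0139,0.0209,-1,0,0,0,0.0246,0.0139,0.0209,-1,0,0,0,0,0,0,-1,0,0,0,0,0,0,-1]'
python3 - <<'E'
from h import *
c=capture("wrist"); cv2.imwrite("pics/w2.png",c["image"][:,:,::-1]); o=get_obs(); print(o["tool_pos"],o["tcp_rot"])
y=-0.228;C=np.array([490,-91,99]);yv=np.array([-np.sin(y),np.cos(y),0])
print(proj(c,[C,C+22*yv,C-22*yv]))
E
```

```text
time: 2.57
tool_pos: [490.8, -90.4, 199.3]
tcp_rot: [-3.138, 0.0, 1.343]
contact_force: [-0.1, -0.4, -0.8]
grip_width: 91.6
finger_force: 0.0
[490.96453817 -90.88827143 200.25576722] [-3.14024422e+00  5.15297124e-04  1.34193992e+00]
[[315.94938299 246.23942383]
 [315.95943262 215.97177484]
 [315.93988653 275.20094483]]
```

View pics/w2.png

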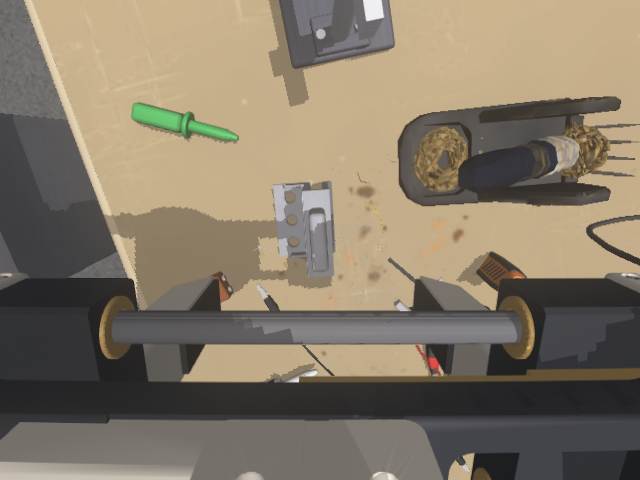

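The wrist picture shows the lug from (316,209) to (321,272), shelf to the left, tilted about 0.07 rad from the tool.

Run:
```python
from h import *
c=capture("wrist"); C=at(c,(318.5,241),99)
a,b=at(c,(316,209),99),at(c,(321,272),99);print(C,a,b,"yaw",np.arctan2(-(a-b)[0],(a-b)[1]))
a,b=at(c,(274,185),5),at(c,(281,257),5);print(a,b,"shelf yaw",np.arctan2(-(a-b)[0],(a-b)[1]))
go([C[0],C[1],82],[np.pi,0,1.571-.155])
```

```text
[492.9 -88.5  99. ] [496.4 -65.5  99. ] [ 489.4 -111.8   99. ] yaw -0.1500515099170827
[459.2 -49.6   5. ] [ 447.8 -120.2    5. ] shelf yaw -0.16009124926962326
turn units [-0.      0.0004 -0.0498] then shift units [0.0036 0.0017 0.1486]
```

```bash
python3 -m inch '[0,0,-0.05,0.0036,0.0017,0,-1,0,0,0,0,0,0.035,-1,0,0,0,0,0,0.035,-1,0,0,0,0,0,0.035,-1,0,0,0,0,0,0.025,-1,0,0,0,0,0,0.0186,-1,0,0,0,0,0,0,-1,0,0,0,0,0,0,1,0,0,0,0,0,0,1,0,0,0,0,0,0,1]'
python3 -m inch '[0,0,0,0,0,0,1,0,0,0,0,0,0,1,0,0,0,0,0,0,1,0,0,0,0,0,0,1,0,0,0,0,0,0,1,0,0,0,0,0,0,1]'
```

```text
time: 3.5
tool_pos: [494.3, -87.9, 83.3]
tcp_rot: [3.139, 0.001, 1.417]
contact_force: [-0.8, -0.2, -0.2]
grip_width: 76.4
finger_force: 0.0
time: 4.0
tool_pos: [493.5, -87.1, 81.8]
tcp_rot: [3.142, 0.0, 1.418]
contact_force: [-0.3, 0.1, 0.4]
grip_width: 36.9
finger_force: 0.0
```

```bash
python3 -m inch '[0,0,0,0,0,0,1,0,0,0,0,0,0,1,0,0,0,0,0,0,1,0,0,0,0,0,0,1,0,0,0,0,0,0,1,0,0,0,0,0,0,1,0,0,0,0,0,0,1]'
python3 -m inch '[0,0,0,0,0,-0.02,1,0,0,0,0,0,-0.04,1,0,0,0,0,0,-0.04,1,0,0,0,0,0,-0.04,1,0,0,0,0,0,-0.04,1,0,0,0,0,0,-0.04,1,0,0,0,0,0,-0.03,1,0,0,0,0,0,0,1]'
python3 - <<'E'
from h import *
c=capture("wrist");cv2.imwrite("pics/w3.png",c["image"][:,:,::-1]); o=get_obs();print(o["grip_width"],o["finger_force"])
# rack roof/lug center = tool xy; target bar x at y=175
go([548.5,175,270],[np.pi,0,1.571-.036])
E
```

```text
time: 4.58
tool_pos: [494.0, -87.3, 82.3]
tcp_rot: [3.14, 0.0, 1.418]
contact_force: [0.7, -0.5, 5.6]
grip_width: 11.8
finger_force: 32.4
time: 5.25
tool_pos: [495.2, -87.7, 286.5]
tcp_rot: [3.133, 0.002, 1.418]
contact_force: [1.1, -0.1, -1.8]
grip_width: 11.8
finger_force: 32.0
11.733818794824666 31.96665332725388
turn units [ 0.0029  0.0007 -0.0781] then shift units [0.3302 0.056  0.0169]
```

```bash
python3 -m inch '[0,0,-0.078,0,0,0,1,0,0,0,0.0413,0.007,0,1,0,0,0,0.0413,0.007,0,1,0,0,0,0.0413,0.007,0,1,0,0,0,0.0413,0.007,0,1,0,0,0,0.0413,0.007,0,1,0,0,0,0.0413,0.007,0,1,0,0,0,0.0413,0.007,0,1,0,0,0,0.0413,0.007,0,1,0,0,0,0,0,0,1]'
python3 -m inch '[0,0,0,0,0,0,1,0,0,0,0,0,0,1]'
python3 - <<'E'
from h import *
c=capture("wrist");cv2.imwrite("pics/w4.png",c["image"][:,:,::-1]); o=get_obs();print(o["tool_pos"],o["tcp_rot"])
y=-.036;yv=np.array([-np.sin(y),np.cos(y),0]);xv=np.array([yv[1],-yv[0],0]);B=np.array([549.5,184.5,165])
print(proj(c,[B+4*xv+105*yv,B-4*xv+105*yv,B+4*xv+50*yv,B-4*xv+50*yv]))
E
```

```text
time: 6.13
tool_pos: [547.1, 180.7, 278.6]
tcp_rot: [-3.137, -0.002, 1.539]
contact_force: [-1.6, -0.6, -2.4]
grip_width: 11.9
finger_force: 32.5
time: 6.3
tool_pos: [547.0, 174.9, 279.7]
tcp_rot: [-3.138, 0.001, 1.535]
contact_force: [0.1, 0.2, -2.1]
grip_width: 12.1
finger_force: 32.5
[547.19873307 174.42310783 280.24023213] [-3.13891917e+00  1.20920959e-03  1.53423280e+00]
[[326.58036046  75.61331074]
 [314.72973043  75.60068993]
 [325.95713907 158.90784196]
 [314.72331293 158.89217347]]
```

View pics/w4.png

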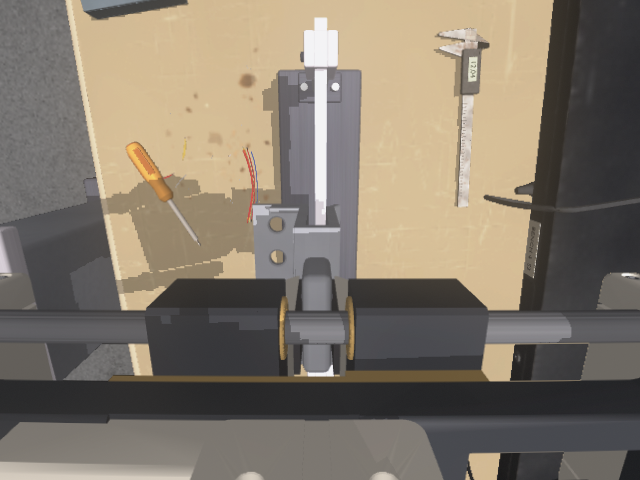

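The wrist picture shows the bar from (321,70) to (320,225), running straight under the held rack, with the lug at (317,310). I'll get the edges numerically.

Run:
```python
from h import *
c=capture("wrist");g=c["image"].astype(float).mean(2)
o=get_obs()["tool_pos"];print(o)
pts=[]
for v in range(95,220,12):
    r=np.convolve(g[v-2:v+3].mean(0),[.25,.5,.25],'same'); d=np.gradient(r)
    l=305+np.argmax(d[305:320]); q=320+np.argmin(d[320:336])
    L,Q=at(c,(l,v),165),at(c,(q,v),165); pts.append((L+Q)/2); print(v,l,q,L[:2],Q[:2])
pts=np.array(pts);p=np.polyfit(pts[:,1],pts[:,0],1);print(p,"x at 175",np.polyval(p,175))
```

```text
[547.39576667 174.17270335 280.73925067]
95 314 326 [548.8 276.9] [557.  276.6]
107 314 326 [548.5 269.1] [556.7 268.8]
119 314 325 [548.2 261.2] [555.8 260.9]
131 314 325 [547.9 253.2] [555.6 252.9]
143 314 325 [547.6 245.1] [555.3 244.8]
155 314 325 [547.3 236.8] [555.1 236.6]
167 314 325 [546.9 228.5] [554.8 228.2]
179 314 325 [546.6 219.9] [554.6 219.6]
191 314 325 [546.3 211.3] [554.3 211. ]
203 314 325 [546.  202.5] [554.1 202.2]
215 314 325 [545.6 193.5] [553.8 193.2]
[3.72576063e-02 5.42424032e+02] x at 175 548.9441130132132
```

```bash
python3 -m inch '[0,0,0,0,0.0014,0,1,0,0,0,0,0,0.025,1,0,0,0,0,0,0.01,1,0,0,0,0,0,0.01,1,0,0,0,0,0,0.01,1,0,0,0,0,0,0,1]'
```

```text
time: 6.9
tool_pos: [548.3, 174.9, 236.0]
tcp_rot: [-3.139, 0.001, 1.534]
contact_force: [0.9, 0.2, -1.4]
grip_width: 11.8
finger_force: 32.4
```

```bash
python3 -m inch '[0,0,0,0,0,0.015,1,0,0,0,0,0,0.015,1,0,0,0,0,0,0.015,1,0,0,0,0,0,0.015,1,0,0,0,0,0,0,1]'
python3 -m inch '[0,0,0,0,0,0.003,1,0,0,0,0,0,0.003,1,0,0,0,0,0,0,1]'
```

```text
time: 7.32
tool_pos: [548.3, 175.1, 187.9]
tcp_rot: [-3.139, 0.001, 1.535]
contact_force: [-1.1, 0.0, -2.0]
grip_width: 11.8
finger_force: 32.1
time: 7.57
tool_pos: [549.1, 175.4, 185.3]
tcp_rot: [3.141, -0.0, 1.535]
contact_force: [-0.4, -0.2, -2.3]
grip_width: 11.7
finger_force: 32.1
```

```bash
python3 -m inch '[0,0,0,0,0,0.003,1,0,0,0,0,0,0.002,1,0,0,0,0,0,0,1,0,0,0,0,0,0,1]'
```

```text
time: 7.9
tool_pos: [549.2, 175.4, 182.3]
tcp_rot: [3.14, -0.0, 1.535]
contact_force: [-2.8, -0.7, 5.9]
grip_width: 12.0
finger_force: 32.7
```

```bash
python3 -m inch '[0,0,0,0,0,0,-1,0,0,0,0,0,0,-1,0,0,0,0,0,0,-1,0,0,0,0,0,0,-1,0,0,0,0,0,-0.03,-1,0,0,0,0,0,-0.05,-1,0,0,0,0,0,-0.05,-1,0,0,0,0,0,0,-1]'
python3 - <<'E'
from h import *
s=capture("scene");crop(s,"rack",110,260,250,410,4)
go([400,-264,200],[np.pi,0,.316])
E
```

```text
time: 8.57
tool_pos: [551.6, 176.0, 292.9]
tcp_rot: [3.129, -0.003, 1.535]
contact_force: [0.4, -0.0, 0.7]
grip_width: 61.1
finger_force: 0.0
turn units [ 0.0042 -0.0045  0.8125] then shift units [-0.3497  0.4639  0.1114]
```

View pics/rack.png

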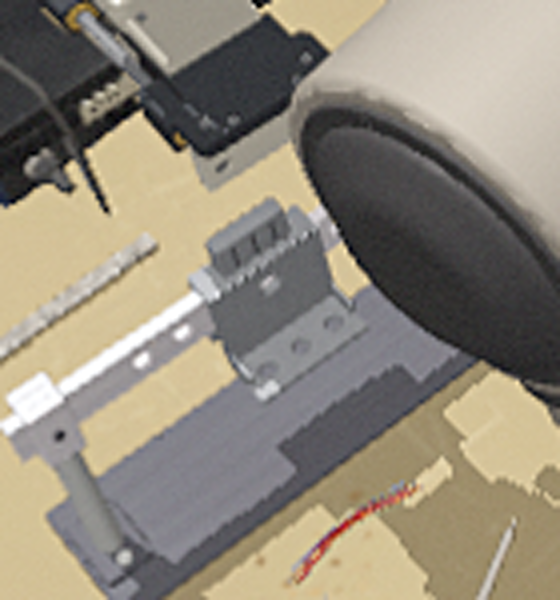

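The crop shows the rack seated on the bar, shelf on our side, with its pin hole at (270,285). Now to the pin.

```bash
python3 -m inch '[0,0,0.0813,0,0,0,-1,0,0,0.0813,0,0,0,-1,0,0,0.0813,0,0,0,-1,0,0,0.0813,0,0,0,-1,0,0,0.0813,0,0,0,-1,0,0,0.0813,0,0,0,-1,0,0,0.0813,0,0,0,-1,0,0,0.0813,0,0,0,-1,0,0,0.0813,0,0,0,-1,0,0,0.0813,0,0,0,-1]'
python3 - <<'E'
from h import *
o=get_obs();print(o["tool_pos"],o["tcp_rot"]);go([387,-268,180])
s=capture("scene")
# rack hole at x=538.4 plane
o_,d=ray(s,(110+270/4,260+285/4));print("hole",o_+d*(538.4-o_[0])/d[0])
E
```

```text
time: 9.45
tool_pos: [548.3, 175.2, 283.2]
tcp_rot: [-3.141, 0.003, 0.309]
contact_force: [0.2, -0.3, 0.2]
grip_width: 91.8
finger_force: 0.0
[548.32043086 175.24418383 283.19990687] [-3.14126681e+00  2.83617435e-03  3.09244299e-01]
turn units [0. 0. 0.] then shift units [-0.3603  0.4664  0.1299]
hole [538.4        175.20318317 150.99756108]
```

```bash
python3 -m inch '[0,0,0,-0.0277,0.0359,0.01,-1,0,0,0,-0.0277,0.0359,0.01,-1,0,0,0,-0.0277,0.0359,0.01,-1,0,0,0,-0.0277,0.0359,0.01,-1,0,0,0,-0.0277,0.0359,0.01,-1,0,0,0,-0.0277,0.0359,0.01,-1,0,0,0,-0.0277,0.0359,0.01,-1,0,0,0,-0.0277,0.0359,0.01,-1,0,0,0,-0.0277,0.0359,0.01,-1,0,0,0,-0.0277,0.0359,0.01,-1]'
python3 -m inch '[0,0,0,-0.0277,0.0359,0.01,-1,0,0,0,-0.0277,0.0359,0.01,-1,0,0,0,-0.0277,0.0359,0.01,-1,0,0,0,0,0,0,-1,0,0,0,0,0,0,-1]'
python3 - <<'E'
from h import *
c=capture("wrist");crop(c,"w5",160,60,480,300,2.5);o=get_obs();print(o["tool_pos"],o["tcp_rot"])
E
```

```text
time: 10.33
tool_pos: [425.8, -167.6, 203.7]
tcp_rot: [-3.141, 0.001, 0.318]
contact_force: [0.5, 0.0, 0.2]
grip_width: 91.4
finger_force: 0.0
time: 10.75
tool_pos: [389.4, -269.8, 179.5]
tcp_rot: [-3.139, 0.001, 0.314]
contact_force: [-0.5, -0.5, 0.2]
grip_width: 92.1
finger_force: 0.0
[ 390.09299499 -268.78531279  179.99159482] [-3.13944983e+00  7.77635832e-04  3.15176858e-01]
```

View pics/w5.png

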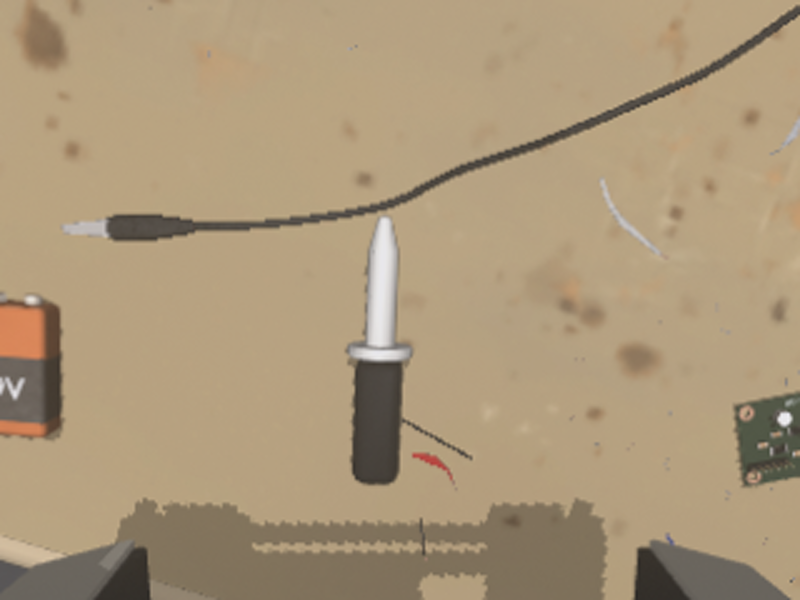

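The crop shows the pin: tip (385,219), collar (380,350), tail (376,482), free all round.

Run:
```python
from h import *
c=capture("wrist");f=lambda u,v:(160+u/2.5,60+v/2.5)
t,k,e=[at(c,f(*p),z) for p,z in(((385,219),13),((380,346),13),((376,484),13))]
print(t,k,e,np.linalg.norm((t-k)),np.linalg.norm(t-e)); d=(t-e)/np.linalg.norm(t-e); yaw=np.arctan2(d[1],d[0]);print("yaw",yaw)
k=(k+t-44*d)/2
r=R.from_euler('z',yaw)*R.from_euler('x',np.pi)*R.from_euler('y',.175)
P=k-28*d; P[2]=15.5; print(k,P,r.as_euler('xyz')); go([P[0],P[1],60],r.as_euler('xyz'))
```

```text
[ 454.2 -246.4   13. ] [ 412.6 -258.1   13. ] [ 364.1 -272.3   13. ] 43.21400236034609 93.74870665774539
yaw 0.27991137922127424
[ 412.25624164 -258.32795052   13.        ] [ 385.34600373 -266.0635239    15.5       ] [ 3.14159265 -0.175       0.27991138]
turn units [-0.0031  0.117   0.0242] then shift units [-0.0317 -0.0043  0.1472]
```

```bash
python3 -m inch '[-0.001,0.0585,0.0121,0,0,0,-1,-0.001,0.0585,0.0121,0,0,0,-1,0,0,0,-0.0079,-0.0011,0.0368,-1,0,0,0,-0.0079,-0.0011,0.0368,-1,0,0,0,-0.0079,-0.0011,0.0368,-1,0,0,0,-0.0079,-0.0011,0.0368,-1,0,0,0,0,0,0,-1,0,0,0,0,0,0,-1]'
python3 - <<'E'
from h import *
go([385.3,-266.1,15.5])
E
```

```text
time: 11.52
tool_pos: [385.7, -265.0, 60.2]
tcp_rot: [-3.138, -0.174, 0.281]
contact_force: [1.1, -0.1, 0.9]
grip_width: 91.9
finger_force: 0.0
turn units [0. 0. 0.] then shift units [-0.0106  0.0013  0.0548]
```

```bash
python3 -m inch '[0,0,0,-0.004,0.0006,0.02,-1,0,0,0,-0.004,0.0005,0.02,-1,0,0,0,-0.0025,0,0.0145,-1,0,0,0,0,0,0,1,0,0,0,0,0,0,1,0,0,0,0,0,0,1,0,0,0,0,0,0,1,0,0,0,0,0,0,1,0,0,0,0,0,0,1,0,0,0,0,0,0,1]'
python3 -m inch '[0,0,0,0,0,0,1,0,0,0,0,0,0,1,0,0,0,0,0,0,1,0,0,0,0,0,0,1,0,0,0,0,0,0,1,0,0,0,0,0,0,1,0,0,0,0,0,0,1]'
```

```text
time: 12.35
tool_pos: [385.4, -267.9, 16.6]
tcp_rot: [3.141, -0.176, 0.279]
contact_force: [0.4, 0.4, -1.1]
grip_width: 49.6
finger_force: 0.0
time: 12.93
tool_pos: [385.2, -267.6, 16.1]
tcp_rot: [-3.141, -0.175, 0.279]
contact_force: [0.3, -0.4, 0.3]
grip_width: 15.8
finger_force: 30.0
```

```bash
python3 - <<'E'
from h import *
r=R.from_euler('z',-.037)*R.from_euler('x',np.pi)*R.from_euler('y',.175)
go([385,-267,200]); H=np.array([538.4,175.3,150]);xv=np.array([np.cos(.037),-np.sin(.037),0])
P=H-xv*97+[0,0,3.1];print(P);go(P,r.as_euler('xyz'))
E
python3 -m inch '[0,0,0,0.0064,0,-0.036,1,0,0,0,0.0064,0,-0.036,1,0,0,0,0.0064,0,-0.036,1,0,0,0,0.0064,0,-0.036,1,0,0,0,0.0064,0,-0.036,1,0,0,0,0.0064,0,-0.036,1,0,0,0,0,0,0,1]'
python3 - <<'E'
from h import *
r=R.from_euler('z',-.037)*R.from_euler('x',np.pi)*R.from_euler('y',.175)
P=[441.5,178.9,153.1];print(get_obs()["tool_pos"],get_obs()["tcp_rot"]);go(P,r.as_euler('xyz'))
E
```

```text
turn units [0. 0. 0.] then shift units [ 0.0401 -0.0009 -0.2264]
[441.46638893 178.88818117 153.1       ]
turn units [-3.700e-02 -2.000e-04  2.074e-01] then shift units [ 0.0787 -0.5604 -0.16  ]
time: 13.52
tool_pos: [387.2, -269.8, 196.9]
tcp_rot: [3.132, -0.18, 0.28]
contact_force: [0.9, -0.2, -0.0]
grip_width: 16.0
finger_force: 30.0
[ 387.18280076 -269.80813306  196.94727701] [ 3.13245048 -0.17973901  0.28040508]
turn units [-0.0313 -0.0041  0.2083] then shift units [ 0.0368 -0.563   0.0622]
```

```bash
python3 -m inch '[-0.0123,0,0.0691,0,0,0,1,-0.0123,0,0.0691,0,0,0,1,-0.0123,0,0.0691,0,0,0,1,0,0,0,0.002,-0.045,0,1,0,0,0,0.002,-0.045,0,1,0,0,0,0.002,-0.045,0,1,0,0,0,0.002,-0.045,0,1,0,0,0,0.002,-0.045,0,1,0,0,0,0.002,-0.045,0,1,0,0,0,0.002,-0.045,0,1]'
python3 -m inch '[0,0,0,0.002,-0.045,0.004,1,0,0,0,0.002,-0.045,0.004,1,0,0,0,0.002,-0.045,0.004,1,0,0,0,0.002,-0.045,0.004,1,0,0,0,0.002,-0.045,0.004,1,0,0,0,0,0,0,1,0,0,0,0,0,0,1]'
python3 - <<'E'
from h import *
r=R.from_euler('z',-.037)*R.from_euler('x',np.pi)*R.from_euler('y',.175)
P=[441.5,178.9,153.1];go(P,r.as_euler('xyz'))
E
```

```text
time: 14.35
tool_pos: [405.0, -14.7, 193.1]
tcp_rot: [-3.141, -0.175, -0.037]
contact_force: [1.4, -1.0, -0.9]
grip_width: 15.7
finger_force: 30.0
time: 14.93
tool_pos: [422.1, 164.9, 178.2]
tcp_rot: [3.141, -0.174, -0.032]
contact_force: [-0.7, -0.8, -1.0]
grip_width: 15.5
finger_force: 30.0
turn units [-0.0002  0.0009  0.0031] then shift units [ 0.0177 -0.0184  0.035 ]
```

```bash
python3 -m inch '[0,0,0.0027,0.0177,-0.0178,0.035,1,0,0,0,0,0,0,1,0,0,0,0,0,0,1,0,0,0,0,0,0,1]'
python3 - <<'E'
from h import *
c=capture("wrist");cv2.imwrite("pics/w6.png",c["image"][:,:,::-1]);o=get_obs();print(o["tool_pos"],o["tcp_rot"],o["contact_force"])
xv=np.array([np.cos(.037),-np.sin(.037),0]);T=o["tool_pos"]-[0,0,3.1]
print("nose,collar pred",proj(c,[T+72*xv,T+28*xv]),"hole",proj(c,[[538.4,175.3,150]]), "lug",proj(c,[[548.9,175,199]]))
E
```

```text
time: 15.27
tool_pos: [441.9, 175.5, 153.9]
tcp_rot: [-3.142, -0.174, -0.042]
contact_force: [0.1, 0.0, -0.7]
grip_width: 15.7
finger_force: 30.0
[442.09719187 175.62029455 154.50419246] [-3.1411236  -0.17547653 -0.04235295] [-0.28007363 -0.00815842 -0.31294646]
nose,collar pred [[313.05746256 142.66403109]
 [313.56967952 242.84664734]] hole [[305.38036147  86.98575516]] lug [[300.09289111  -5.00852801]]
```

View pics/w6.png

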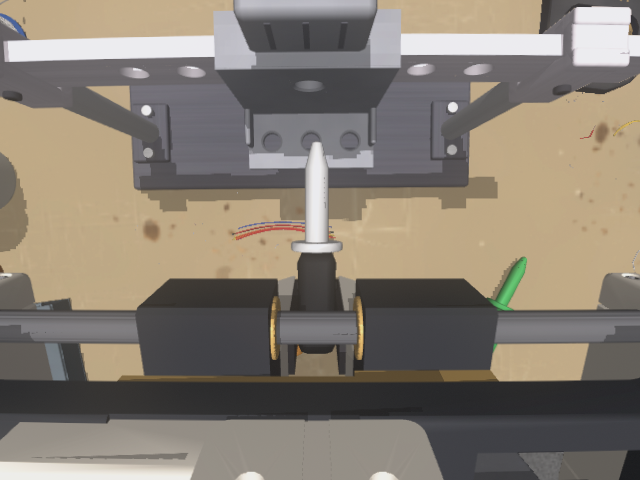

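The wrist picture shows the pin nose at (317,143) and the rack's hole at (309,86). Visible bar holes at 135, 191, 421 and 478 interpolate to a hole at about 306, directly behind the rack's hole. So I line up and advance.

Run:
```python
from h import *
r=R.from_euler('z',-.037)*R.from_euler('x',np.pi)*R.from_euler('y',.175)
go([538.4-77,175.3+.037*77,153.1],r.as_euler('xyz'))
```

```text
turn units [ 0.0003 -0.0003 -0.0035] then shift units [ 0.0233 -0.0041  0.0059]
```

```bash
python3 -m inch '[0,0,-0.003,0,-0.0041,0.001,1,0,0,0,0.0117,0,0.0025,1,0,0,0,0.0116,0,0.0024,1,0,0,0,0,0,0,1,0,0,0,0,0,0,1]'
python3 - <<'E'
from h import *
r=R.from_euler('z',-.037)*R.from_euler('x',np.pi)*R.from_euler('y',.175)
go([538.4-62,175.3+.037*62,153.1],r.as_euler('xyz'))
E
```

```text
time: 15.73
tool_pos: [462.4, 179.1, 152.9]
tcp_rot: [3.142, -0.176, -0.037]
contact_force: [-0.8, 0.3, -1.0]
grip_width: 16.0
finger_force: 30.0
turn units [ 0.     -0.0007 -0.0001] then shift units [0.0173 0.0012 0.0028]
```

```bash
python3 -m inch '[0,0,0,0.0044,0.0008,0.0008,1,0,0,0,0.0044,0,0.0008,1,0,0,0,0.0044,0,0.0008,1,0,0,0,0.0044,0,0.0008,1,0,0,0,0,0,0,1,0,0,0,0,0,0,1]'
```

```text
time: 16.23
tool_pos: [476.0, 178.1, 152.6]
tcp_rot: [3.141, -0.175, -0.037]
contact_force: [-0.6, 0.5, -0.4]
grip_width: 15.8
finger_force: 30.0
```

```bash
python3 -m inch '[0,0,0,0.004,0,0.0007,1,0,0,0,0.004,0,0.0007,1,0,0,0,0.004,0,0.0007,1,0,0,0,0,0,0,1,0,0,0,0,0,0,1]'
```

```text
time: 16.65
tool_pos: [485.8, 177.7, 152.7]
tcp_rot: [3.141, -0.176, -0.037]
contact_force: [0.4, -0.0, -2.2]
grip_width: 15.6
finger_force: 30.0
```

```bash
python3 -m inch '[0,0,0,0.004,0,0.0007,1,0,0,0,0.004,0,0.0007,1,0,0,0,0.004,0,0.0007,1,0,0,0,0,0,0,1,0,0,0,0,0,0,1]'
python3 -m inch '[0,0,0,0.004,0,0.0007,1,0,0,0,0.004,0,0.0007,1,0,0,0,0.002,0,0.0004,1,0,0,0,0,0,0,1,0,0,0,0,0,0,1]'
```

```text
time: 17.07
tool_pos: [495.5, 177.3, 152.7]
tcp_rot: [3.141, -0.175, -0.037]
contact_force: [-0.2, 0.3, -0.5]
grip_width: 15.7
finger_force: 30.0
time: 17.48
tool_pos: [503.6, 177.1, 152.7]
tcp_rot: [3.141, -0.176, -0.036]
contact_force: [0.5, 0.9, -1.1]
grip_width: 15.8
finger_force: 30.0
```

```bash
python3 -m inch '[0,0,0,0.003,0,0.0005,1,0,0,0,0.003,0,0.0005,1,0,0,0,0.001,0,0.0002,1,0,0,0,0,0,0,1,0,0,0,0,0,0,1]'
python3 -m inch '[0,0,0,0.0015,0,0.0003,1,0,0,0,0.0015,0,0.0003,1,0,0,0,0,0,0,1,0,0,0,0,0,0,1]'
```

```text
time: 17.9
tool_pos: [509.2, 176.9, 152.7]
tcp_rot: [3.141, -0.175, -0.037]
contact_force: [0.2, -0.4, -1.3]
grip_width: 15.9
finger_force: 30.0
time: 18.23
tool_pos: [511.0, 176.8, 152.5]
tcp_rot: [3.141, -0.174, -0.036]
contact_force: [-3.9, 0.3, 0.8]
grip_width: 15.5
finger_force: 30.0
```

```bash
python3 -m inch '[0,0,0,0.001,0,0.0002,1,0,0,0,0.001,0,0.0002,1,0,0,0,0,0,0,1,0,0,0,0,0,0,1]'
python3 - <<'E'
from h import *
c=capture("wrist");crop(c,"w7",180,0,460,260,2.3)
E
```

```text
time: 18.57
tool_pos: [511.1, 176.8, 152.3]
tcp_rot: [3.141, -0.171, -0.036]
contact_force: [-12.6, 0.3, 6.2]
grip_width: 15.7
finger_force: 30.0
```

View pics/w7.png

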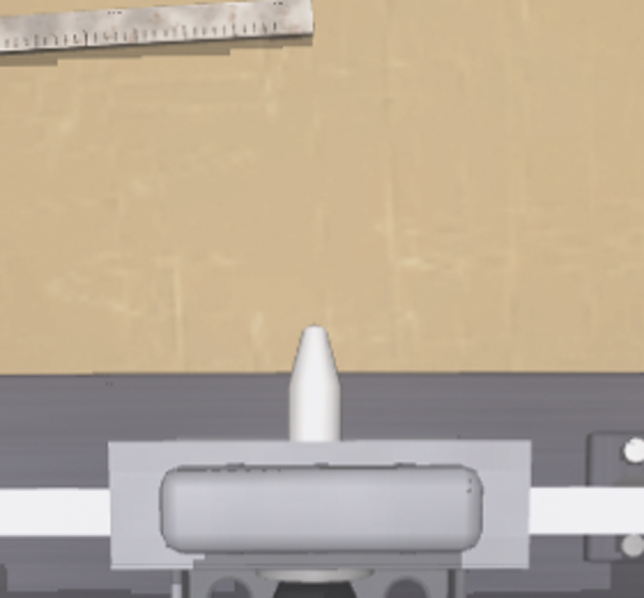

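The pin is right through: the nose protrudes behind the rear plate at (313,325) and the collar is against the front plate at (315,575). Contact shows a firm 12.6 N stop. Now I release and retreat.

```bash
python3 -m inch '[0,0,0,0,0,0,-1,0,0,0,0,0,0,-1,0,0,0,0,0,0,-1,0,0,0,0,0,0,-1,0,0,0,0,0,0,-1,0,0,0,0,0,0,-1,0,0,0,0,0,0,-1,0,0,0,0,0,0,-1]'
python3 -m inch '[0,0,0,0,0,-0.02,-1,0,0,0,0,0,-0.03,-1,0,0,0,-0.01,0,-0.04,-1,0,0,0,-0.02,0,-0.04,-1,0,0,0,-0.03,0,-0.03,-1,0,0,0,-0.03,0,0,-1,0,0,0,0,0,0,-1,0,0,0,0,0,0,-1,0,0,0,0,0,0,-1]'
python3 - <<'E'
from h import *
c=capture("wrist")
xv=np.array([np.cos(.037),-np.sin(.037),0]);H=np.array([538.9,175.3,150])
print(get_obs()["contact_force"]); g=c["image"].astype(int)
P=np.array([H-xv*s for s in(-33,-28,-24,2,10,20,30,40,46,56)])
for s,p in zip((-33,-28,-24,2,10,20,30,40,46,56),proj(c,P).round().astype(int)): print(s,p,g[p[1],p[0]] if 0<=p[1]<480 else None)
E
```

```text
time: 19.28
tool_pos: [513.3, 176.7, 152.6]
tcp_rot: [3.141, -0.176, -0.037]
contact_force: [0.3, 0.2, -0.4]
grip_width: 64.4
finger_force: 0.0
time: 20.03
tool_pos: [420.6, 180.2, 266.1]
tcp_rot: [3.141, -0.176, -0.036]
contact_force: [-0.5, -1.1, 0.0]
grip_width: 91.7
finger_force: 0.0
[ 0.31676977 -0.00681655  0.35496877]
-33 [316  64] [185 184 191]
-28 [316  71] [190 188 195]
-24 [316  76] [138 136 140]
2 [316 112] [163 161 161]
10 [316 123] [72 71 72]
20 [316 137] [69 67 68]
30 [316 150] [67 65 66]
40 [316 164] [68 65 64]
46 [316 172] [61 57 54]
56 [316 185] [136 121  98]
```

The pixel profile along the pin axis fits a pin left fully home: collar at the plate, then the black handle out to 46 mm. Handing in.

```bash
python3 -c "
from plant import *
print(close_job())"
```

```text
the job is handed in; nothing more can be done
None
```

The rack hangs fully down on the bar with its shelf on our side, and the pin is through all three plates with its collar home and released; I handed it in at about 20 s with the bystanders untouched (no verdict came back), but I viewed 12 pictures, over your limit of 10.

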